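# Load the bench kiln with full-length glass canes

### The arm

A 7-joint arm with a two-finger parallel gripper is mounted at the origin on the work surface. World frame = base frame: x ahead of the robot, y to its left, z up, the work surface at z = 0. Lengths are in m, angles in rad, forces in N, time in s.
With the tool pointing down it reaches from about 0.4 to 0.85 m from the base axis. Payload 4.5 kg.
Tool frame: the origin (TCP) lies at the very end of the fingers, on their centre line; the grasp point (between the pads) lies 19 mm behind it (r.grip_depth is the z of the grasp point in the tool frame, in m); z points along the fingers, y is the line along which they close (so a half turn about z gives the same grasp; the last joint's range is limited). The gripper opens to 88 mm and grips with 3 to 60 N. Pads are 18 mm wide; open, the fingers measure 123 mm over their backs; the gripper's body (75 mm by 187 mm) begins 45 mm behind the grasp point.
Start: joints at [1.149, 0.689, -0.195, 1.565, 0.157, 0.902, -0.215], TCP at [0.275, -0.561, 0.239] pointing down, gripper open.
Joint ranges: [-3.01, 3.01], [-0.46, 2.08], [-1.47, 1.51], [0.13, 2.56], [-1, 4.14], [0.04, 2.09], [-2.66, 2.66]. Speed limits (rad/s): [2.57, 2.57, 3.14, 3.14, 3.14, 3.14, 3.14].

### API

Orientations are given as a unit quaternion [x, y, z, w].
In Python, from plant import r gives the robot as it stands.
- The arm moves only by the tool jog_arm, called after ">>>" as name(argument=value, ...) on one line, values as JSON. Schema: {"type":"object","properties":{"motion":{"type":"string"},"force":{"type":"number"},"only":{"type":"string"},"quiet":{"type":"boolean"},"lines":{"type":"string"}},"required":["motion"],"additionalProperties":false}. motion is a string of 1 to 10 rows, parted by a bar, with the numbers parted by spaces; each row has 7 numbers: the opening from 0.0 (shut) to 1.0 (fully open), then dx, dy, dz in units of 5 mm, then a rotation vector rx, ry, rz in rad; each row is the pose to reach, as a shift and turn from the pose commanded when the call began, along the tool's axes at that moment; what a row does not reach only later rows make up. A row lasts 1/10 s, in which the tool goes at most 0.05 m and 0.15 rad, less where a joint would pass 70% of its speed; a pose out of reach is approached as far as the arm can. The fingers move at their own pace and stop on an object; force is the grip in N (left out, the last holds). Time passes only in rows, so rows that do not move let the fingers close. The tool returns the time, the measured TCP pose, the force, the opening and the grip force at its end. only (a regular expression) keeps the lines of the reply that match it, lines (a string "A,B") keeps lines A to B, and quiet returns only ok. Input that does not fit is refused with a message, and nothing moves.
- r.get_state(): the state, without advancing time (a new reading comes with each control period).
- r.snapshot(name): name is "scene" or "top" or "wrist"; returns the picture (400x640x3 uint8, red, green, blue); there is no depth.
- r.camera_params(name): a dict with "fx", "fy", "cx", "cy" (pixels), "rvec" (rotation vector, rad) and "tvec" (3), from world to camera coordinates, as OpenCV has them. Camera axes: x right, y down, z forward; pixel columns grow to the right and rows downward; lengths in m; the calibration is good to about 2 mm. A picture is of the moment at which its call begins: read the wrist's pose just before it. camera_params takes no time and is no camera call; for the wrist camera it gives the pose at the moment of the call.
- r.finish_job(): hands the job in; it is judged then, once.
The state is a dict: "clock": time; "q": joint angles; "qd": joint speeds; "joint_torque": joint torques, N m; "tool_pos": TCP position; "eef_rot": TCP orientation; "contact_force": force on the tool from outside, world axes, zero at the start; "moment": the same for the moment, N m; "opening": opening from 0.0 (shut) to 1.0 (fully open); "finger_force": force on a finger pad.
Only numpy, scipy, OpenCV 4.12 (cv2) and the standard library are available. Lean on these libraries where they do the work, as an engineer would, in place of code of your own. Each camera call takes 0.05 s, during which the arm holds its last target. There are 200 camera calls.

### The job

Swing the kiln's lid up past its balance point so that it stands open on its own, then lay every straight full-length glass cane from the wooden board flat on the kiln's floor, in a single layer, while the lid stands open, and afterwards close the lid fully. The odd canes (broken short or kinked) do not go into the kiln: put them in the metal scrap tub. Leave the jar and the paddle alone.

Things in the scene. Friction and masses are not known exactly. Their poses are not given: they have to be found in the camera images.
- kiln: small cold bench kiln: blue steel box, white lining, fixed, 156 (x) by 260 (y) by 70 mm high without lid. Walls 10 mm, inner floor 15 mm above the table: the chamber, open at the top once the lid is up, is 136 x 240 mm and 55 mm deep. Origin: centre of its underside, on the table; x axis points from its front (handle side, facing the robot) to its back (hinge side).
- lid (a joint): angle of the kiln's lid about the hinge along its rear top edge: 0 = shut, 1.8 rad = fully up, leaning back on its stop. About 0.3 kg; let go below about 1.5 rad it falls shut by its own weight, beyond that it falls back to the stop and stays. No latch.
- lid_hinge (a point): point on the hinge axis (parallel to the kiln's y), at the middle of the kiln's rear top edge, 70 mm above the table, 78 mm behind the kiln's centre.
- lid_handle (a point): centre of the lid's handle: round bar, 12 mm diameter, 110 mm long, parallel to the hinge and 200 mm from its axis. With the lid shut its centre is 44 mm in front of the lid's front edge and 76 mm above the table; two arms at its ends hold it, so a finger passes between bar and lid. The lid is a 12 mm plate covering the whole box.
- tub: grey metal open tub for scrap glass, 140 mm (x) by 100 mm (y), 50 mm high, walls and floor 4 mm; fixed. Origin: centre of its underside.
- board: pale wooden sorting board, 320 x 280 mm, 6 mm thick, fixed on the table; the canes lie on it. Origin: centre of its underside.
- cane1: square-section cane of opaque coloured glass, 12 x 12 mm across, straight, 110 mm long (a full length), about 40 g; cobalt blue. Origin at its centre, x axis along its length. Lies loose on the sorting board at the start. None if not there this time.
- cane2: square-section cane of opaque coloured glass, 12 x 12 mm across, straight, 110 mm long (a full length), about 40 g; red. Origin at its centre, x axis along its length. Lies loose on the sorting board at the start. None if not there this time.
- cane3: square-section cane of opaque coloured glass, 12 x 12 mm across, straight, 110 mm long (a full length), about 40 g; green. Origin at its centre, x axis along its length. Lies loose on the sorting board at the start. None if not there this time.
- cane4: square-section cane of opaque coloured glass, 12 x 12 mm across, straight, 110 mm long (a full length), about 40 g; amber. Origin at its centre, x axis along its length. Lies loose on the sorting board at the start. None if not there this time.
- cane5: odd one: broken-off short green cane, same 12 x 12 mm section, only 65 mm long, about 24 g. Origin at its centre, x axis along its length. None if not there this time.
- cane6: odd one: kinked red cane, same 12 x 12 mm section: a straight leg 66 mm long, then a leg of about 42 mm that bends off by 35 degrees in the flat; about 40 g. Origin: centre of the long leg; x axis along the long leg towards the kink (which lies 31 mm from the origin), y axis on the side to which the short leg bends. None if not there this time.
- jar: amber glass jar with black cap, 64 mm across, 85 mm high, beyond the work; a bystander. Origin: centre of its underside.
- paddle: glass-worker's paddle, black handle and dark square blade, about 240 mm long, 24 mm high, lying beyond the sorting board; a bystander. Origin under its middle, x axis towards the blade.

How it is judged:
By the outcome, as a careful person would: the job done as asked, in the order asked, and still so for the second after the job is handed in, with the robot touching nothing.
Of cane1, cane2, cane3, cane4 only 2 to 4 are there at a start; the rules pass over those that are not, and their reading is None.
Of cane5, cane6 only 1 to 2 are there at a start; the rules pass over those that are not, and their reading is None.
At some moment in a run one of cane1, cane2, cane3, cane4, cane5, cane6 may be knocked a few centimetres aside while the robot is not near it.
Once in a run the grip may slacken for a moment while it holds something.
It also fails if it takes over 210 s, if anything falls off the work surface, if the arm or the gripper's body presses on something with over 40 N, if the wrist force passes 120 N, or if a joint passes its speed limit or range.

## Working session

There is one attempt and no reset: what is moved stays moved. The work goes in short steps, Python scripts to look and compute and a tool call to move; the robot and the scene stay as the last step left them, time stands still between calls to the robot, and variables do not carry over. Pictures are saved under pics/ and viewed, at most 17 in all, crops included, and the job is handed in when it is done.

```bash
ls; mkdir -p pics
```

Run:
```python
from plant import r
import cv2
print(r.get_state())
for n in("scene","top"):
    cv2.imwrite(f"pics/{n}0.png",r.snapshot(n)[:,:,::-1]); print(r.camera_params(n))
```

```text
pics
plant.py
{'clock': 0.0, 'q': array([ 1.14879946,  0.68998131, -0.19451117,  1.56632729,  0.15732019,
        0.90251959, -0.21514456]), 'qd': array([ 1.48916844e-03,  2.01206457e-04,  2.24046127e-06, -6.27793627e-05,
       -4.23089802e-05, -1.13494392e-03, -7.40803475e-04]), 'joint_torque': array([ 1.68858105e-04, -5.27564156e+01, -1.26668505e+00, -1.53431028e+01,
       -5.25977416e-02,  6.47921377e-03,  1.33085182e-04]), 'tool_pos': array([ 0.27478185, -0.56065299,  0.23791611]), 'eef_rot': array([ 9.74137503e-01,  2.25954149e-01, -2.82268998e-04, -8.76564547e-04]), 'contact_force': array([-0.47214929, -0.44209518,  0.88870339]), 'moment': array([-0.03924657,  0.00351999, -0.01975463]), 'finger_force': 0.0, 'opening': 1.001004734955918}
{'fx': 387.9094294068376, 'fy': 387.9094294068376, 'cx': 314.946763585951, 'cy': 204.01991895831944, 'rvec': array([ 2.19525603,  0.93424955, -0.41164476]), 'tvec': array([-0.37364193, -0.26597135,  1.27255452])}
{'fx': 459.83632134823756, 'fy': 459.83632134823756, 'cx': 315.8034903848914, 'cy': 195.5282740159764, 'rvec': array([ 2.140284  , -2.06797655,  0.21874388]), 'tvec': array([-0.03497779,  0.61958501,  1.18810599])}
```

View pics/scene0.png

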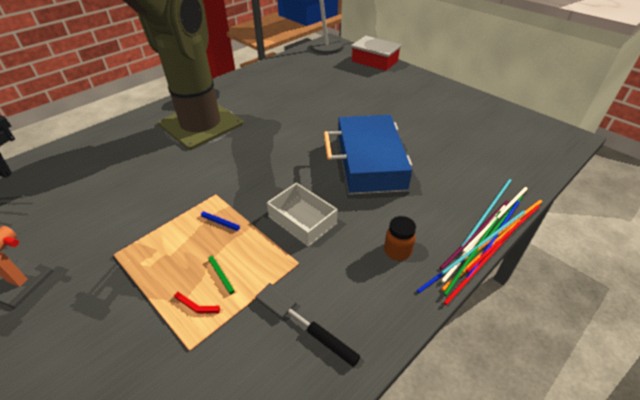

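View pics/top0.png

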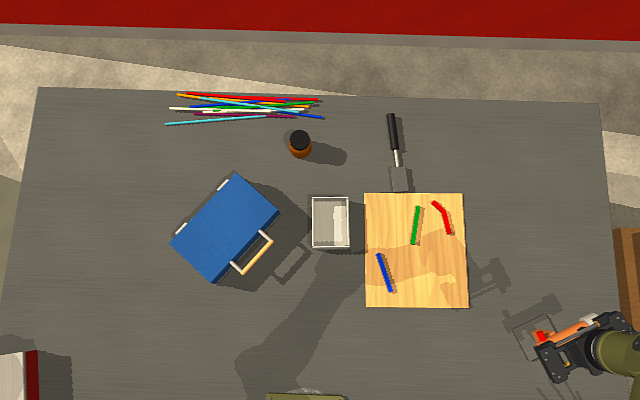

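Top view: kiln around (225,228) with its handle at (252,253), tub (330,222), board (417,250), blue cane (385,272), green (415,225) and kinked red (443,218). Scene view agrees.

Create h.py:
```python
import numpy as np, cv2
from scipy.spatial.transform import Rotation as R
from plant import r
def cam(n):
    p=r.camera_params(n); Rm=R.from_rotvec(p["rvec"]).as_matrix()
    return p,Rm,-Rm.T@p["tvec"]
def ray(c,uv,z):
    p,Rm,C=c; uv=np.atleast_2d(uv).astype(float)
    d=np.c_[(uv[:,0]-p["cx"])/p["fx"],(uv[:,1]-p["cy"])/p["fy"],np.ones(len(uv))]@Rm
    return C+d*((z-C[2])/d[:,2])[:,None]
def proj(c,X):
    p,Rm,C=c; q=(np.atleast_2d(X)-C)@Rm.T
    return np.c_[q[:,0]/q[:,2]*p["fx"]+p["cx"],q[:,1]/q[:,2]*p["fy"]+p["cy"]]
COL={"blue":((105,130,40),(128,255,255)),"green":((50,120,40),(80,255,255)),"red":((0,200,90),(6,255,255)),"amber":((12,200,120),(28,255,255))}
def mask(img,c,box=None):
    m=cv2.inRange(cv2.cvtColor(img,cv2.COLOR_RGB2HSV),*COL[c])
    if c=="red": m|=cv2.inRange(cv2.cvtColor(img,cv2.COLOR_RGB2HSV),(174,200,90),(180,255,255))
    if box: z=np.zeros_like(m); x0,y0,x1,y1=box; z[y0:y1,x0:x1]=m[y0:y1,x0:x1]; m=z
    return m
def big(m,n=1):
    return sorted(cv2.findContours(m,cv2.RETR_EXTERNAL,cv2.CHAIN_APPROX_NONE)[0],key=cv2.contourArea)[-n:]
def rect(pts):  # centre, length, width, direction of long side (deg)
    (cx,cy),(w,h),a=cv2.minAreaRect((pts[:,:2]*1000).astype(np.float32))
    if w<h: w,h,a=h,w,a+90
    return np.round([cx,cy,w,h,(a+90)%180-90],1)
def tool():  # pose and world->tool
    s=r.get_state(); return s,R.from_quat(s["eef_rot"])
def go(pos,yaw=None):
    """shift in tool axes to world pos, rotvec to tool-down with tool y along yaw(deg)"""
    s,T=tool(); d=T.inv().apply(np.array(pos)-s["tool_pos"])
    rv=None
    if yaw is not None:
        best=None
        for k in(0,180,-180):
            a=np.radians(yaw+k); y=np.array([np.cos(a),np.sin(a),0]); z=np.array([0,0,-1.]); x=np.cross(y,z)
            v=(T.inv()*R.from_matrix(np.c_[x,y,z])).as_rotvec()
            if best is None or np.linalg.norm(v)<np.linalg.norm(best): best=v
        rv=best
    print("shift",d.round(4),"rot",None if rv is None else rv.round(3),"q7",s["q"][6].round(2),"t",s["clock"])
```

Run:
```python
from h import *
im=cv2.imread("pics/top0.png")[:,:,::-1].copy(); c=cam("top")
print("cam",c[2])
k=big(mask(im,"blue",(160,160,290,295)))[0][:,0]; print("lid",rect(ray(c,k,.082)),rect(k/1000.))
for col in COL:
    for q in big(mask(im,col,(360,190,475,310)),2):
        if cv2.contourArea(q)>40: print(col,cv2.contourArea(q),rect(ray(c,q[:,0],.018)), ray(c,cv2.minEnclosingCircle(q)[0],.018))
hs=cv2.cvtColor(im,cv2.COLOR_RGB2HSV); m=cv2.inRange(hs,(8,40,120),(30,255,255)); 
z=np.zeros_like(m); z[225:280,225:280]=m[225:280,225:280]
q=big(z)[0][:,0]; print("handle",rect(ray(c,q,.080)),len(q))
print("tub",ray(c,[(312,197),(348,197),(349,248),(313,248)],.05).round(3).tolist())
cr=cv2.resize(im[160:320,160:480],None,fx=2.5,fy=2.5,interpolation=cv2.INTER_CUBIC)
cv2.imwrite("pics/crop1.png",cr[:,:,::-1])
```

```text
cam [ 0.3529393  -0.02808291  1.29280706]
lid [522.7 224.5 259.2 166.6 -39.6] [224.9 228.   99.7  61.9 -46.5]
blue 126.0 [ 423.8 -207.1  108.5   12.    19.7] [[ 0.42332104 -0.20707149  0.018     ]]
green 112.0 [ 558.  -293.4  107.7   10.9   -9. ] [[ 0.55758949 -0.29324535  0.018     ]]
red 140.0 [ 584.8 -372.3  101.8   25.3   26.4] [[ 0.58286721 -0.36916122  0.018     ]]
handle [460.5 149.7 120.5  50.8 -40. ] 127
tub [[0.62, -0.003, 0.05], [0.623, -0.103, 0.05], [0.482, -0.108, 0.05], [0.479, -0.011, 0.05]]
```

View pics/crop1.png

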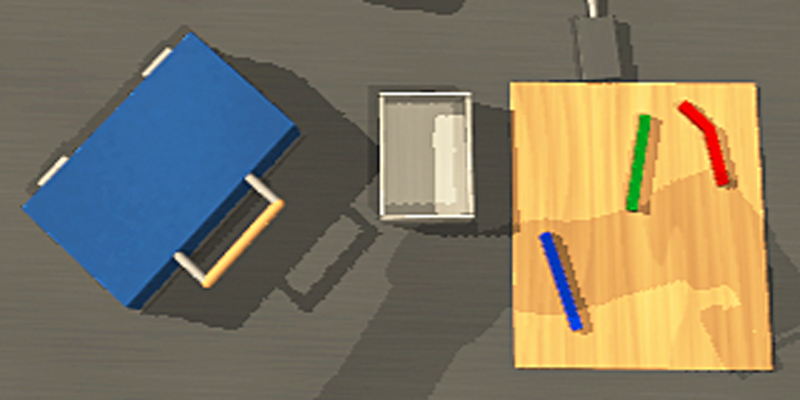

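Run:
```python
from h import *
go([.448,.1345,.157],50.4)
```

```text
shift [ 0.4616 -0.5478  0.0818] rot [-1.000e-03  1.000e-03  1.147e+00] q7 -0.22 t 0.1
```
Distance 0.72/0.05 = 15 rows. Do each row target the same final? "each row is the pose to reach; tool goes at most .05 m". So 10 rows the same → goes as far as it can. Rotation .15*10 — 1.147 takes 8 rows. "what a row does not reach only later rows make up". Good: identical rows.

The rows are not in the units I measure in: shifts go in units of 5 mm. I convert before sending: -0.5478 m is -109.56, 0.4616 m is 92.32.

>>> jog_arm(motion="0.28 92.32 -109.56 16.36 0 0 1.147 | 0.28 92.32 -109.56 16.36 0 0 1.147 | 0.28 92.32 -109.56 16.36 0 0 1.147 | 0.28 92.32 -109.56 16.36 0 0 1.147 | 0.28 92.32 -109.56 16.36 0 0 1.147 | 0.28 92.32 -109.56 16.36 0 0 1.147 | 0.28 92.32 -109.56 16.36 0 0 1.147 | 0.28 92.32 -109.56 16.36 0 0 1.147 | 0.28 92.32 -109.56 16.36 0 0 1.147 | 0.28 92.32 -109.56 16.36 0 0 1.147", force=15)

```text
clock: 1.1
tool_pos: [0.3956, -0.0772, 0.1817]
eef_rot: [0.941, -0.339, 0.0, 0.0]
contact_force: [1.2, -0.6, -0.9]
opening: 0.28
finger_force: 0.0
```

```bash
python3 -c "
from h import *
go([.448,.1345,.157],50.4)"
```

```text
shift [-0.0946 -0.1965  0.0247] rot [ 0. -0. -0.] q7 -1.86 t 1.1
```

In the tool's units: -0.1965 m is -39.3, -0.0946 m is -18.92.

>>> jog_arm(motion="0.28 -18.92 -39.3 4.94 0 0 0 | 0.28 -18.92 -39.3 4.94 0 0 0 | 0.28 -18.92 -39.3 4.94 0 0 0 | 0.28 -18.92 -39.3 4.94 0 0 0 | 0.28 -18.92 -39.3 4.94 0 0 0 | 0.28 -18.92 -39.3 4.94 0 0 0")

```text
clock: 1.7
tool_pos: [0.448, 0.1366, 0.1565]
eef_rot: [0.942, -0.335, -0.0, -0.001]
contact_force: [-0.9, -0.4, -0.3]
opening: 0.281
finger_force: 0.0
```

```bash
python3 -c "
from h import *
go([.448,.1345,.057],50.4)
c=cam('wrist');im=r.snapshot('wrist');cv2.imwrite('pics/w1.png',im[:,:,::-1])
print(c[2],proj(c,[.448,.1345,.076]),proj(c,[.448,.1345,.157]))
"
```

```text
shift [0.0014 0.0017 0.0995] rot [-0.001  0.001  0.007] q7 -2.22 t 1.7
[0.50750293 0.08835457 0.30257874] [[316.68934948 205.4208317 ]] [[317.88793656 255.27293926]]
```

View pics/w1.png

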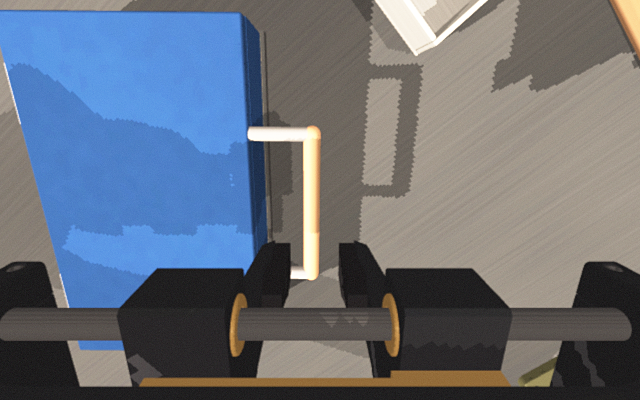

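The wrist view shows the handle bar at columns ~305–319, rows 130–275, centred between the open fingers; fine to descend.

>>> jog_arm(motion="0.28 0.2 -0.2 10 0 0 0 | 0.28 0.2 -0.2 19.9 0 0 0 | 0.28 0.2 -0.2 19.9 0 0 0 | 0.0 0.2 -0.2 19.9 0 0 0 | 0.0 0.2 -0.2 19.9 0 0 0 | 0.0 0.2 -0.2 19.9 0 0 0 | 0.0 0.2 -0.2 19.9 0 0 0", force=20)

```text
clock: 2.45
tool_pos: [0.453, 0.1364, 0.0609]
eef_rot: [0.941, -0.337, 0.003, -0.004]
contact_force: [3.8, 10.6, -3.0]
opening: 0.098
finger_force: 19.9
```

In the tool's units: -0.1118 m is -22.36, -0.0864 m is -17.28.

>>> jog_arm(motion="0.0 0 -0.64 -5.96 0 0 0 | 0.0 0 -2.14 -11.76 0 0 0 | 0.0 0 -4.5 -17.28 0 0 0 | 0.0 0 -7.66 -22.36 0 0 0 | 0.0 0 -7.66 -22.36 0 0 0")

```text
clock: 2.95
tool_pos: [0.4851, 0.1746, 0.1756]
eef_rot: [0.942, -0.334, 0.01, -0.012]
contact_force: [20.1, 25.0, -31.3]
opening: 0.095
finger_force: 21.1
```

In the tool's units: -0.005 m is -1.

>>> jog_arm(motion="0.0 0 -1 0 0 0 0 | 0.0 0 -1 0 0 0 0 | 0.0 0 -1 0 0 0 0")

```text
clock: 3.25
tool_pos: [0.4832, 0.1726, 0.1726]
eef_rot: [0.941, -0.337, 0.006, -0.007]
contact_force: [15.1, 16.4, -19.2]
opening: 0.095
finger_force: 20.6
```

```bash
python3 -c "
from h import *
print(r.get_state()['moment'],r.get_state()['q'])"
```

```text
[ 3.21671812 -2.69048107 -0.0125706 ] [-0.63317536  0.66722721  0.33080642  2.00034674 -0.42318692  0.52116009
 -2.25916818]
```

In the tool's units: -0.074 m is -14.8, -0.0526 m is -10.52.

>>> jog_arm(motion="0.0 0 -5.1 -3.58 0 0 0 | 0.0 0 -9.7 -7.42 0 0 0 | 0.0 0 -14.8 -10.52 0 0 0 | 0.0 0 -14.8 -10.52 0 0 0 | 0.0 0 -14.8 -10.52 0 0 0")

```text
clock: 3.75
tool_pos: [0.5245, 0.2228, 0.2245]
eef_rot: [0.941, -0.339, 0.001, -0.001]
contact_force: [5.3, 2.7, -12.5]
opening: 0.097
finger_force: 20.7
```

>>> jog_arm(motion="0.0 0 -5.4 -1.98 0 0 0 | 0.0 0 -11.14 -3.72 0 0 0 | 0.0 0 -17.08 -4.6 0 0 0 | 0.0 0 -23.06 -4.58 0 0 0 | 0.0 0 -27 -4.06 0 0 0 | 0.0 0 -27 -4.06 0 0 0 | 0.0 0 -27 -4.06 0 0 0")

```text
clock: 4.45
tool_pos: [0.6079, 0.3236, 0.2424]
eef_rot: [0.94, -0.34, -0.001, 0.002]
contact_force: [-1.1, -3.3, -12.2]
opening: 0.105
finger_force: 20.7
```

In the tool's units: 0.2 m is 40, 0.15 m is 30.

>>> jog_arm(motion="0.28 0 0 0 0 0 0 | 0.28 0 0 0 0 0 0 | 0.28 0 0 0 0 0 0 | 0.28 0 0 -10 0 0 0 | 0.28 0 0 -16 0 0 0 | 0.28 0 0 -16 0 0 0 | 0.28 0 10 -16 0 0 0 | 0.28 0 20 -16 0 0 0 | 0.28 0 30 -16 0 0 0 | 0.28 0 40 -16 0 0 0")

```text
clock: 5.45
tool_pos: [0.4809, 0.1717, 0.3226]
eef_rot: [0.941, -0.339, 0.0, -0.0]
contact_force: [1.0, -1.3, 0.1]
opening: 0.281
finger_force: 0.0
```

Run:
```python
from h import *
for n in("scene","top"): cv2.imwrite(f"pics/{n}1.png",r.snapshot(n)[:,:,::-1])
```

```text
(no output)
```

View pics/top1.png

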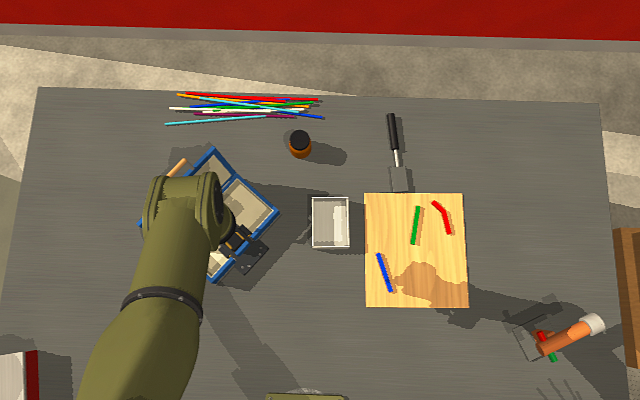

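Top view: lid stands open, chamber visible at (230,220); canes unmoved so far. On to the blue cane.

```bash
python3 -c "
from h import *
go([.4238,-.2071,.12],109.7)"
```

```text
shift [0.2012 0.3175 0.2035] rot [ 0.004  0.008 -1.044] q7 -2.39 t 5.55
```

>>> jog_arm(motion="0.4 40.24 63.5 40.7 0 0 -1.044 | 0.4 40.24 63.5 40.7 0 0 -1.044 | 0.4 40.24 63.5 40.7 0 0 -1.044 | 0.4 40.24 63.5 40.7 0 0 -1.044 | 0.4 40.24 63.5 40.7 0 0 -1.044 | 0.4 40.24 63.5 40.7 0 0 -1.044 | 0.4 40.24 63.5 40.7 0 0 -1.044 | 0.4 40.24 63.5 40.7 0 0 -1.044 | 0.4 40.24 63.5 40.7 0 0 -1.044 | 0.4 40.24 63.5 40.7 0 0 -1.044")

```text
clock: 6.55
tool_pos: [0.4339, -0.2043, 0.1176]
eef_rot: [0.985, 0.172, -0.001, 0.001]
contact_force: [-0.2, 0.3, 0.4]
opening: 0.398
finger_force: 0.0
```

Create look.py:
```python
# python3 look.py colour tag : wrist measurement of a cane on the board
import sys
from h import *
s,T=tool(); c=cam("wrist"); im=r.snapshot("wrist"); cv2.imwrite(f"pics/w_{sys.argv[2]}.png",im[:,:,::-1])
q=big(mask(im,sys.argv[1]))[0][:,0]
print("px",q.min(0),q.max(0)); x=rect(ray(c,q,.018)); print(x)
go([x[0]/1000,x[1]/1000,.009],x[4]+90)
```

```bash
python3 look.py blue b1
```

Run:
```python
from h import *
t=r.snapshot("top"); cv2.imwrite("pics/top2.png",t[:,:,::-1])
cv2.imwrite("pics/crop2.png",cv2.hconcat([cv2.resize(t[120:300,130:490],(800,400),interpolation=cv2.INTER_CUBIC)])[:,:,::-1])
```

```text
px [304 143] [318 268]
[ 425.1 -203.7  108.8   11.3   19.3]
shift [-0.0099 -0.0014  0.1094] rot [0.    0.    0.012] q7 -0.86 t 6.6
```

View pics/crop2.png

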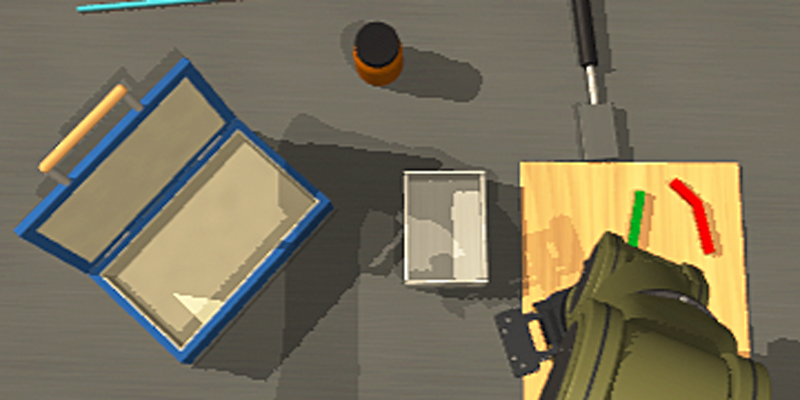

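View pics/w_b1.png

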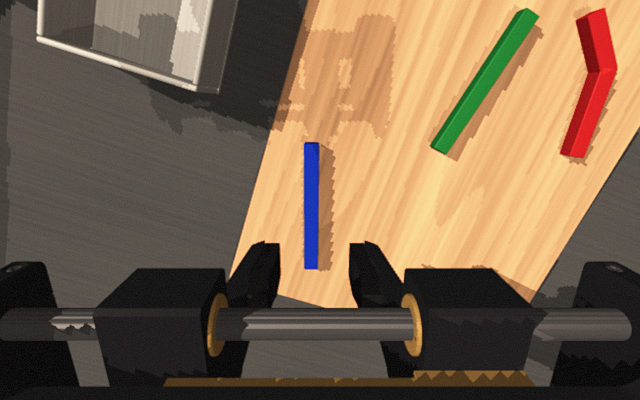

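Open lid leans back; kiln outer rim corners at crop (331,203), (183,363), (90,275), (237,120). Wrist view: blue cane between the fingers at (311,143–268).

>>> jog_arm(motion="0.4 -1.98 -0.28 10 0 0 0.012 | 0.4 -1.98 -0.28 18 0 0 0.012 | 0.4 -1.98 -0.28 21.7 0 0 0.012 | 0.4 -1.98 -0.28 21.7 0 0 0.012 | 0.0 -1.98 -0.28 21.7 0 0 0.012 | 0.0 -1.98 -0.28 21.7 0 0 0.012 | 0.0 -1.98 -0.28 21.7 0 0 0.012 | 0.0 -1.98 -0.28 21.7 0 0 0.012 | 0.0 -1.98 -0.28 21.7 0 0 0.012", force=25)

```text
clock: 7.55
tool_pos: [0.4266, -0.2023, 0.0118]
eef_rot: [0.985, 0.17, 0.002, 0.001]
contact_force: [0.4, 0.4, 7.3]
opening: 0.133
finger_force: 25.0
```

Run:
```python
from h import *
c=cam("top"); p=ray(c,np.array([(331,203),(183,363),(90,275),(237,120)])*360/800+[130,120],.07)
print(p.round(3).tolist(),p.mean(0),rect(p))
```

```text
[[0.573, 0.084, 0.07], [0.376, 0.249, 0.07], [0.475, 0.369, 0.07], [0.673, 0.206, 0.07]] [0.52407996 0.22690148 0.07      ] [523.8 226.7 256.5 157.8 -39.5]
```

In the tool's units: -0.15 m is -30, -0.17 m is -34.

>>> jog_arm(motion="0.0 0 0 -10 0 0 0 | 0.0 0 0 -20 0 0 0 | 0.0 0 0 -30 0 0 0 | 0.0 0 0 -34 0 0 0 | 0.0 0 0 -34 0 0 0")

```text
clock: 8.05
tool_pos: [0.427, -0.2029, 0.1839]
eef_rot: [0.986, 0.169, 0.003, 0.002]
contact_force: [0.6, 0.7, -0.2]
opening: 0.137
finger_force: 2.5
```

```bash
python3 -c "
from h import *
go([.4913,.2577,.18],140.4)"
```

```text
shift [ 0.2143 -0.4127  0.003 ] rot [ 0.006 -0.004 -0.539] q7 -0.86 t 8.05
```

>>> jog_arm(motion="0.0 0 0 0 0 0 0 | 0.0 0 0 0 0 0 0 | 0.0 0 0 0 0 0 0 | 0.0 0 0 0 0 0 0 | 0.0 0 0 0 0 0 0", force=30)

```text
clock: 8.55
tool_pos: [0.425, -0.2019, 0.1798]
eef_rot: [0.986, 0.17, -0.001, -0.0]
contact_force: [-0.5, 0.1, 0.0]
opening: 0.134
finger_force: 30.0
```

```bash
python3 -c "
from h import *
im=r.snapshot('wrist');cv2.imwrite('pics/w2.png',im[:,:,::-1])
go([.4913,.2577,.18],140.4)"
```

```text
shift [ 0.2161 -0.4111  0.    ] rot [-0.001  0.001 -0.539] q7 -0.86 t 8.6
```

View pics/w2.png

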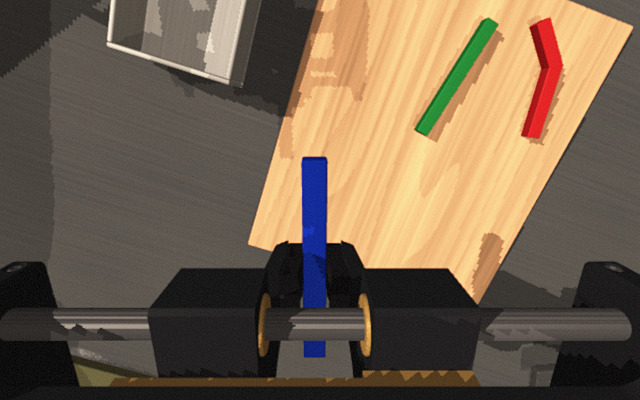

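```bash
python3 -c "
from h import *
s,T=tool();c=cam('wrist')
for zo in (0,-.004,-.01): print(zo,[proj(c,s['tool_pos']+T.apply([x,y,zo+dz])).round(0).tolist()[0] for x,y,dz in((.055,-.006,-.006),(.055,.006,-.006),(.055,0,.006),(-.055,-.006,-.006),(-.055,.006,-.006))])
"
```

```text
0 [[303.0, 154.0], [330.0, 153.0], [316.0, 150.0], [305.0, 353.0], [327.0, 353.0]]
-0.004 [[302.0, 155.0], [330.0, 155.0], [316.0, 151.0], [305.0, 359.0], [327.0, 359.0]]
-0.01 [[302.0, 157.0], [331.0, 157.0], [316.0, 153.0], [304.0, 368.0], [328.0, 368.0]]
```

Blue cane is level and centred in the grip (front end (314,157), rear end row 357).

In the tool's units: -0.4111 m is -82.22, 0.2161 m is 43.22.

>>> jog_arm(motion="0.0 43.22 -82.22 0 0 0 -0.539 | 0.0 43.22 -82.22 0 0 0 -0.539 | 0.0 43.22 -82.22 0 0 0 -0.539 | 0.0 43.22 -82.22 0 0 0 -0.539 | 0.0 43.22 -82.22 0 0 0 -0.539 | 0.0 43.22 -82.22 0 0 0 -0.539 | 0.0 43.22 -82.22 0 0 0 -0.539 | 0.0 43.22 -82.22 0 0 0 -0.539 | 0.0 43.22 -82.22 0 0 0 -0.539 | 0.0 43.22 -82.22 0 0 0 -0.539")

```text
clock: 9.6
tool_pos: [0.4912, 0.2655, 0.1803]
eef_rot: [0.903, 0.43, 0.002, -0.002]
contact_force: [-1.1, -0.1, 0.0]
opening: 0.128
finger_force: 30.0
```

>>> jog_arm(motion="0.0 0 0 0 0 0 0 | 0 0 0 0 0 0 0")

```text
clock: 9.8
tool_pos: [0.4913, 0.2556, 0.1801]
eef_rot: [0.905, 0.425, -0.001, 0.001]
contact_force: [-0.3, -1.0, -0.3]
opening: 0.129
finger_force: 30.0
```

```bash
python3 -c "
from h import *
im=r.snapshot('wrist');cv2.imwrite('pics/w3.png',im[:,:,::-1])
go([.4913,.2577,.021],140.4)"
```

```text
shift [ 0.0027 -0.0022  0.1592] rot [ 0.001  0.003 -0.003] q7 -1.26 t 9.85
```

View pics/w3.png

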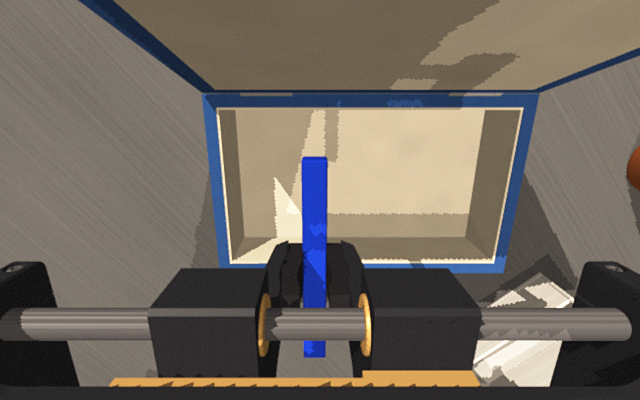

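```bash
python3 -c "
from h import *
c=cam('wrist'); p=ray(c,[(217,108),(228,263),(495,265),(522,108)],.07);print(p.round(4).tolist(),p.mean(0),rect(p))
s,T=tool(); print(T.inv().apply(p-s['tool_pos']).round(3).tolist())
"
```

```text
[[0.4789, 0.3594, 0.07], [0.3902, 0.2571, 0.07], [0.5758, 0.0997, 0.07], [0.6617, 0.207, 0.07]] [0.52663959 0.23079566 0.07      ] [527.4 230.8 243.3 137.4 -40.3]
[[0.073, -0.077, 0.11], [-0.063, -0.079, 0.11], [-0.065, 0.164, 0.111], [0.073, 0.161, 0.11]]
```

Rim inner corners at (217,108),(228,263),(495,265),(522,108): chamber spans -64…+73 mm along the cane, so shift +5 mm and lower.

In the tool's units: 0.159 m is 31.8, 0.005 m is 1.

>>> jog_arm(motion="0.0 1 0 10 0 0 0 | 0.0 1 0 18 0 0 0 | 0.0 1 0 26 0 0 0 | 0.0 1 0 30 0 0 0 | 0.0 1 0 31.2 0 0 0 | 0.0 1 0 31.8 0 0 0 | 0.0 1 0 31.8 0 0 0 | 0.0 1 0 31.8 0 0 0")

```text
clock: 10.65
tool_pos: [0.4957, 0.2615, 0.0228]
eef_rot: [0.905, 0.426, 0.001, 0.0]
contact_force: [-0.5, 0.7, -0.7]
opening: 0.13
finger_force: 30.0
```

>>> jog_arm(motion="0.0 0 0 0.4 0 0 0 | 0.0 0 0 0.6 0 0 0 | 0.0 0 0 0.6 0 0 0 | 0.0 0 0 0.6 0 0 0")

```text
clock: 11.05
tool_pos: [0.4957, 0.2618, 0.0208]
eef_rot: [0.905, 0.426, 0.001, 0.0]
contact_force: [-2.2, -1.4, 13.9]
opening: 0.127
finger_force: 30.0
```

Contact; release gently and go up, then look for the green cane.

In the tool's units: -0.17 m is -34, -0.15 m is -30.

>>> jog_arm(motion="0.25 0 0 -0.4 0 0 0 | 0.35 0 0 -0.4 0 0 0 | 0.35 0 0 -0.4 0 0 0 | 0.35 0 0 -0.4 0 0 0 | 0.35 0 0 -10 0 0 0 | 0.35 0 0 -20 0 0 0 | 0.35 0 0 -30 0 0 0 | 0.35 0 0 -34 0 0 0 | 0.35 0 0 -34 0 0 0")

```text
clock: 11.95
tool_pos: [0.4967, 0.2625, 0.1917]
eef_rot: [0.905, 0.426, 0.003, -0.0]
contact_force: [1.0, -0.9, -0.3]
opening: 0.348
finger_force: 0.0
```

```bash
python3 -c "
from h import *
im=r.snapshot('top'); c=cam('top')
for col in ('green','red'):
  q=big(mask(im,col,(330,180,490,320)))
  if q: print(col,cv2.contourArea(q[0]),rect(ray(c,q[0][:,0],.018)))
q=big(mask(im,'green',(330,180,490,320)))[0]; x=rect(ray(c,q[:,0],.018)); go([x[0]/1000,x[1]/1000+.003,.12],x[4]+90)
"
```

```text
green 112.0 [ 558.  -293.4  107.7   10.9   -9. ]
red 139.0 [ 584.8 -372.3  101.8   25.3   26.4]
shift [-0.3858  0.4002  0.069 ] rot [-0.    -0.003  1.037] q7 -1.26 t 12.0
```

>>> jog_arm(motion="0.35 -77.16 80.04 0 0 0 1.037 | 0.35 -77.16 80.04 0 0 0 1.037 | 0.35 -77.16 80.04 0 0 0 1.037 | 0.35 -77.16 80.04 0 0 0 1.037 | 0.35 -77.16 80.04 0 0 0 1.037 | 0.35 -77.16 80.04 0 0 0 1.037 | 0.35 -77.16 80.04 0 0 0 1.037 | 0.35 -77.16 80.04 0 0 0 1.037 | 0.35 -77.16 80.04 0 0 0 1.037 | 0.35 -77.16 80.04 0 0 0 1.037")

```text
clock: 13.0
tool_pos: [0.5497, -0.2369, 0.1862]
eef_rot: [0.997, -0.078, -0.002, -0.0]
contact_force: [0.8, -0.1, 0.2]
opening: 0.349
finger_force: 0.0
```

>>> jog_arm(motion="0.35 0 0 0 0 0 0 | 0.35 0 0 0 0 0 0 | 0.35 0 0 10 0 0 0 | 0.35 0 0 13.8 0 0 0 | 0.35 0 0 13.8 0 0 0")

```text
clock: 13.5
tool_pos: [0.5485, -0.2313, 0.1156]
eef_rot: [0.997, -0.077, -0.004, -0.002]
contact_force: [-0.7, 0.1, -0.5]
opening: 0.351
finger_force: 0.0
```

```bash
python3 look.py green g1
```

```text
px [319 120] [335 251]
[ 555.3 -241.1  108.8   11.3   -9.6]
shift [0.0071 0.0079 0.1086] rot [-0.002  0.005  0.013] q7 -1.19 t 13.55
```

```bash
python3 look.py green g2; python3 -c "
from h import *
im=r.snapshot('top'); c=cam('top')
for col in ('green','red'):
  for q in big(mask(im,col,(330,180,490,320)),2): print(col,cv2.contourArea(q),rect(ray(c,q[:,0],.018)))
"
```

```text
px [317 122] [333 252]
[ 555.5 -241.2  109.1   11.3   -9.6]
shift [0.0057 0.007  0.1101] rot [-0.001  0.001  0.013] q7 -1.19 t 13.6
```

View pics/w_g2.png

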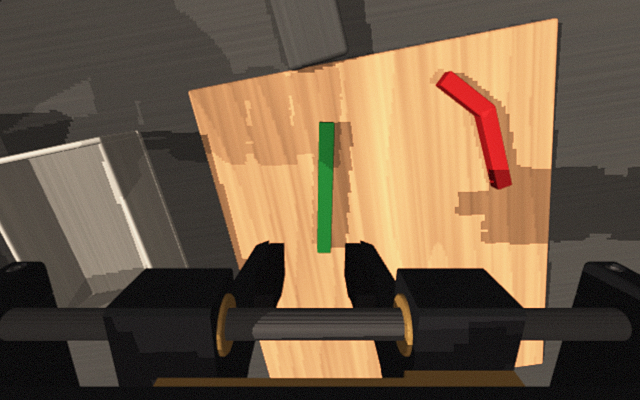

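Green cane was knocked: it now lies at (325,122–252) in the wrist view, i.e. (0.555,-0.241). Grasping it there.

>>> jog_arm(motion="0.35 1.14 1.4 10 0 0 0.013 | 0.35 1.14 1.4 18 0 0 0.013 | 0.35 1.14 1.4 21.6 0 0 0.013 | 0.35 1.14 1.4 21.6 0 0 0.013 | 0.0 1.14 1.4 21.6 0 0 0.013 | 0.0 1.14 1.4 21.6 0 0 0.013 | 0.0 1.14 1.4 21.6 0 0 0.013 | 0.0 1.14 1.4 21.6 0 0 0.013", force=30)

```text
clock: 14.45
tool_pos: [0.557, -0.2436, 0.0136]
eef_rot: [0.996, -0.085, 0.002, 0.0]
contact_force: [-0.4, 0.9, 7.8]
opening: 0.125
finger_force: 30.0
```

>>> jog_arm(motion="0.0 0 0 -10 0 0 0 | 0.0 0 0 -20 0 0 0 | 0.0 0 0 -30 0 0 0 | 0.0 0 0 -34 0 0 0 | 0.0 0 0 -34 0 0 0 | 0.0 0 0 -34 0 0 0")

```text
clock: 15.05
tool_pos: [0.5553, -0.2428, 0.1817]
eef_rot: [0.996, -0.085, 0.0, -0.0]
contact_force: [0.1, 0.3, -0.5]
opening: 0.131
finger_force: 30.0
```

```bash
python3 -c "
from h import *
go([.565,.205,.18],140.4)
s,T=tool();c=cam('wrist');im=r.snapshot('wrist');q=big(mask(im,'green'))[0][:,0];print(q.min(0),q.max(0))"
```

```text
shift [-0.0662 -0.443   0.0018] rot [-0.   -0.   -1.05] q7 -1.21 t 15.05
[302 155] [326 307]
```

In the tool's units: -0.443 m is -88.6, -0.06 m is -12.

>>> jog_arm(motion="0.0 -12 -88.6 0 0 0 -1.05 | 0.0 -12 -88.6 0 0 0 -1.05 | 0.0 -12 -88.6 0 0 0 -1.05 | 0.0 -12 -88.6 0 0 0 -1.05 | 0.0 -12 -88.6 0 0 0 -1.05 | 0.0 -12 -88.6 0 0 0 -1.05 | 0.0 -12 -88.6 0 0 0 -1.05 | 0.0 -12 -88.6 0 0 0 -1.05 | 0.0 -12 -88.6 0 0 0 -1.05 | 0.0 -12 -88.6 0 0 0 -1.05")

```text
clock: 16.1
tool_pos: [0.5688, 0.2142, 0.1794]
eef_rot: [0.902, 0.432, -0.0, -0.004]
contact_force: [0.2, -0.4, 0.1]
opening: 0.125
finger_force: 30.0
```

>>> jog_arm(motion="0.0 0 0 0 0 0 0 | 0 0 0 0 0 0 0")

```text
clock: 16.3
tool_pos: [0.5709, 0.2012, 0.1801]
eef_rot: [0.905, 0.425, -0.002, 0.001]
contact_force: [0.2, -0.5, -0.1]
opening: 0.129
finger_force: 30.0
```

```bash
python3 -c "
from h import *
im=r.snapshot('wrist');cv2.imwrite('pics/w4.png',im[:,:,::-1])
go([.559,.2065,.0215],140.4)"
```

```text
shift [-0.003 -0.013  0.159] rot [ 0.     0.003 -0.003] q7 -1.12 t 16.35
```

View pics/w4.png

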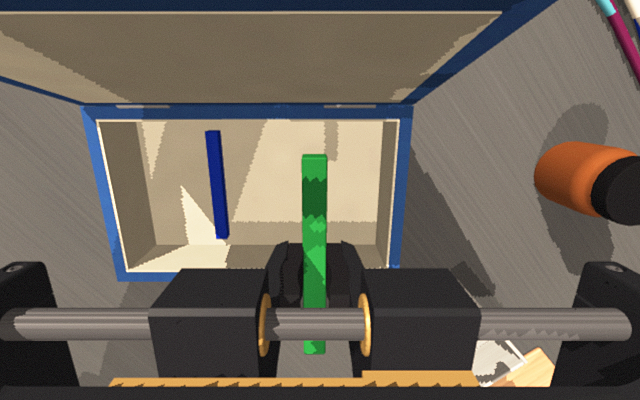

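Blue lies flat at (217,130–238); green held over the free half; jar off to the right at (575,175).

```bash
python3 -c "
from h import *
c=cam('wrist'); s,T=tool(); f=lambda uv,z:T.inv().apply(ray(c,uv,z)-s['tool_pos']).round(3).tolist()
print(f([(97,120),(400,119),(390,265),(125,270)],.07),f([(540,180),(590,210)],.05),f([(213,131),(222,237)],.027))
"
```

```text
[[0.064, -0.172, 0.11], [0.064, 0.067, 0.11], [-0.065, 0.068, 0.111], [-0.07, -0.175, 0.111]] [[0.01, 0.203, 0.131], [-0.019, 0.255, 0.131]] [[0.051, -0.095, 0.153], [-0.056, -0.096, 0.154]]
```

In the tool's units: 0.159 m is 31.8, -0.013 m is -2.6.

>>> jog_arm(motion="0.0 0 -2.6 10 0 0 0 | 0.0 0 -2.6 18 0 0 0 | 0.0 0 -2.6 26 0 0 0 | 0.0 0 -2.6 30 0 0 0 | 0.0 0 -2.6 31.2 0 0 0 | 0.0 0 -2.6 31.8 0 0 0 | 0.0 0 -2.6 31.8 0 0 0")

```text
clock: 17.05
tool_pos: [0.5619, 0.2105, 0.0235]
eef_rot: [0.905, 0.425, 0.0, 0.0]
contact_force: [0.4, 0.0, -0.6]
opening: 0.131
finger_force: 30.0
```

>>> jog_arm(motion="0.0 0 0 0.4 0 0 0 | 0.0 0 0 0.4 0 0 0 | 0.0 0 0 0.4 0 0 0")

```text
clock: 17.35
tool_pos: [0.563, 0.2116, 0.0226]
eef_rot: [0.905, 0.425, 0.002, 0.0]
contact_force: [-0.9, -1.7, 6.9]
opening: 0.13
finger_force: 30.0
```

Touching; release, then view the red kinked cane.

In the tool's units: -0.17 m is -34, -0.15 m is -30.

>>> jog_arm(motion="0.25 0 0 0 0 0 0 | 0.35 0 0 0 0 0 0 | 0.35 0 0 0 0 0 0 | 0.35 0 0 -10 0 0 0 | 0.35 0 0 -20 0 0 0 | 0.35 0 0 -30 0 0 0 | 0.35 0 0 -34 0 0 0 | 0.35 0 0 -34 0 0 0")

```text
clock: 18.15
tool_pos: [0.5637, 0.2129, 0.1942]
eef_rot: [0.905, 0.426, 0.004, 0.0]
contact_force: [0.0, 1.4, -0.2]
opening: 0.348
finger_force: 0.0
```

```bash
python3 -c "
from h import *
im=r.snapshot('wrist'); cv2.imwrite('pics/w5.png',im[:,:,::-1])
c=cam('wrist')
for k in('blue','green'):
  q=[q for q in big(mask(im,k),3) if cv2.contourArea(q)<6000]; 
  for a in q: print(k,cv2.contourArea(a),rect(ray(c,a[:,0],.027)))
im=r.snapshot('top'); c=cam('top')
q=big(mask(im,'red',(330,180,490,320)))[0]; print(rect(ray(c,q[:,0],.018)))
M=cv2.moments(q); p=ray(c,[(M['m10']/M['m00'],M['m01']/M['m00'])],.018); print(p); go([p[0,0]-.02,p[0,1]+.0,.13],110)
"
```

```text
blue 419.0 [493.7 131.1  67.2   8.8 -39.7]
blue 1175.5 [493.  259.3 107.9  12.9  50.3]
green 987.5 [560.1 211.1 107.8  10.3  50.1]
[ 584.8 -372.3  101.8   25.3   26.4]
[[ 0.58484199 -0.37166265  0.018     ]]
shift [-0.4474  0.3747  0.0603] rot [-0.     0.     0.531] q7 -1.14 t 18.25
```

The rows are not in the units I measure in: shifts go in units of 5 mm. I convert before sending: -0.4474 m is -89.48, 0.3747 m is 74.94.

>>> jog_arm(motion="0.35 -89.48 74.94 0 0 0 0.531 | 0.35 -89.48 74.94 0 0 0 0.531 | 0.35 -89.48 74.94 0 0 0 0.531 | 0.35 -89.48 74.94 0 0 0 0.531 | 0.35 -89.48 74.94 0 0 0 0.531 | 0.35 -89.48 74.94 0 0 0 0.531 | 0.35 -89.48 74.94 0 0 0 0.531 | 0.35 -89.48 74.94 0 0 0 0.531 | 0.35 -89.48 74.94 0 0 0 0.531 | 0.35 -89.48 74.94 0 0 0 0.531")

```text
clock: 19.25
tool_pos: [0.5631, -0.2895, 0.1881]
eef_rot: [0.985, 0.174, -0.002, -0.001]
contact_force: [1.0, -0.7, -0.3]
opening: 0.349
finger_force: 0.0
```

```bash
python3 -c "
from h import *
go([.565,-.372,.13],110)"
```

```text
shift [-0.0262  0.0784  0.0579] rot [-0.003  0.003 -0.   ] q7 -0.78 t 19.25
```

>>> jog_arm(motion="0.35 -5.24 15.68 6 0 0 0 | 0.35 -5.24 15.68 11.58 0 0 0 | 0.35 -5.24 15.68 11.58 0 0 0 | 0.35 -5.24 15.68 11.58 0 0 0")

```text
clock: 19.65
tool_pos: [0.5644, -0.3703, 0.1289]
eef_rot: [0.985, 0.173, -0.003, -0.002]
contact_force: [0.7, 0.4, 0.0]
opening: 0.349
finger_force: 0.0
```

Run:
```python
from h import *
s,T=tool(); c=cam("wrist"); im=r.snapshot("wrist"); cv2.imwrite("pics/w_r.png",im[:,:,::-1])
q=big(mask(im,"red",(0,0,640,290)))[0]; M=cv2.moments(q); print(M["m00"],q[:,0].min(0),q[:,0].max(0))
print(ray(c,[(M["m10"]/M["m00"],M["m01"]/M["m00"])],.018))
a,t=cv2.minEnclosingTriangle(q.astype(np.float32)); print(t[:,0].round().tolist())
print(cv2.approxPolyDP(q,4,True)[:,0].tolist())
```

```text
1569.0 [302 109] [337 229]
[[ 0.58937252 -0.36747763  0.018     ]]
[[297.0, 73.0], [321.0, 275.0], [338.0, 157.0]]
[[312, 109], [302, 116], [324, 158], [315, 227], [327, 229], [337, 155]]
```

View pics/w_r.png

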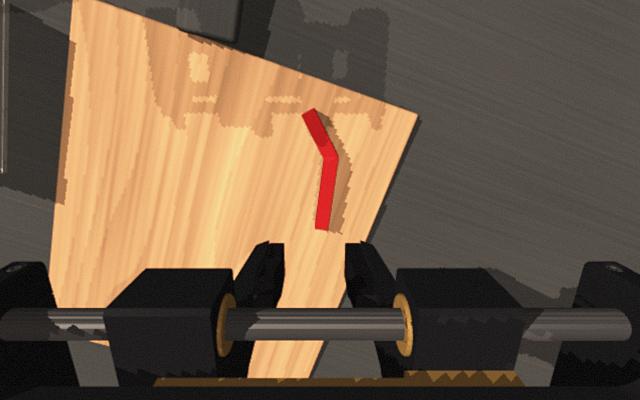

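Kinked red cane: long leg from (321,228) to the kink (330,157), short leg to (307,112). Grasp on the long leg nearer the kink.

```bash
python3 -c "
from h import *
c=cam('wrist'); a,b=ray(c,[(321,228),(330.5,156.5)],.018); g=a+.62*(b-a); d=b-a
yaw=np.degrees(np.arctan2(d[1],d[0]));print(a,b,yaw,np.linalg.norm(d)); go([g[0],g[1],.010],yaw+90)"
```

```text
[ 0.53961485 -0.38371975  0.018     ] [ 0.60194245 -0.36897314  0.018     ] 13.311311822581416 0.06404836385076039
shift [0.0096 0.0098 0.1207] rot [-0.004  0.002  0.117] q7 -0.68 t 19.7
```

>>> jog_arm(motion="0.35 1.92 1.96 10 0 0 0.117 | 0.35 1.92 1.96 18 0 0 0.117 | 0.35 1.92 1.96 23.4 0 0 0.117 | 0.35 1.92 1.96 23.8 0 0 0.117 | 0.35 1.92 1.96 23.8 0 0 0.117 | 0.0 1.92 1.96 23.8 0 0 0.117 | 0.0 1.92 1.96 23.8 0 0 0.117 | 0.0 1.92 1.96 23.8 0 0 0.117 | 0.0 1.92 1.96 23.8 0 0 0.117", force=30)

```text
clock: 20.6
tool_pos: [0.5803, -0.3772, 0.0156]
eef_rot: [0.993, 0.116, 0.001, 0.001]
contact_force: [-0.4, 0.2, 7.7]
opening: 0.124
finger_force: 30.0
```

>>> jog_arm(motion="0.0 0 0 -10 0 0 0 | 0.0 0 0 -20 0 0 0 | 0.0 0 0 -30 0 0 0 | 0.0 0 0 -34 0 0 0 | 0.0 0 0 -34 0 0 0 | 0.0 0 0 -34 0 0 0")

```text
clock: 21.2
tool_pos: [0.5787, -0.3764, 0.1834]
eef_rot: [0.993, 0.116, -0.0, -0.0]
contact_force: [0.1, 0.8, -1.0]
opening: 0.125
finger_force: 30.0
```

```bash
python3 -c "
from h import *
go([.55,-.055,.18],90)"
```

```text
shift [ 0.0459 -0.3194  0.0035] rot [-0.     0.     0.232] q7 -0.77 t 21.2
```

>>> jog_arm(motion="0.0 7.2 -62.9 0 0 0 0.232 | 0.0 7.2 -62.9 0 0 0 0.232 | 0.0 7.2 -62.9 0 0 0 0.232 | 0.0 7.2 -62.9 0 0 0 0.232 | 0.0 7.2 -62.9 0 0 0 0.232 | 0.0 7.2 -62.9 0 0 0 0.232 | 0.0 7.2 -62.9 0 0 0 0.232 | 0.0 7.2 -62.9 0 0 0 0.232 | 0.0 7.2 -62.9 0 0 0 0.232")

```text
clock: 22.1
tool_pos: [0.5411, -0.0632, 0.1825]
eef_rot: [1.0, -0.0, -0.001, 0.001]
contact_force: [0.1, 0.0, -0.8]
opening: 0.121
finger_force: 30.0
```

```bash
python3 -c "
from h import *
im=r.snapshot('wrist'); cv2.imwrite('pics/w6.png',im[:,:,::-1])
go([.54,-.06,.02],90)"
```

```text
shift [-0.0011 -0.0045  0.1627] rot [ 0.002  0.002 -0.002] q7 -1.35 t 22.15
```

View pics/w6.png

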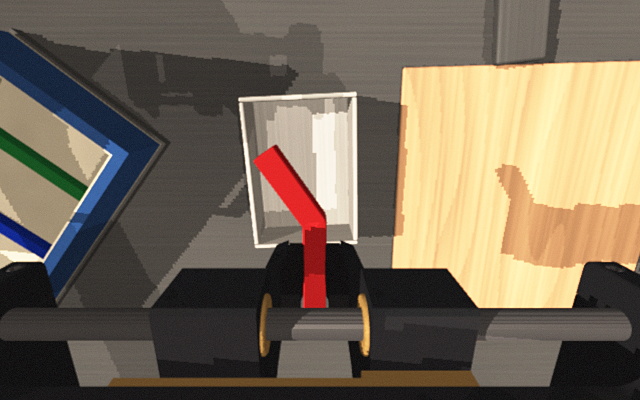

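Red cane held over the tub; tub rim corners (240,98),(356,94),(354,243),(257,247).

```bash
python3 -c "
from h import *
c=cam('wrist'); s,T=tool(); f=lambda uv,z:T.inv().apply(ray(c,uv,z)-s['tool_pos']).round(3).tolist()
print(f([(240,98),(356,94),(354,243),(257,247)],.05),f([(264,155),(325,222)],s['tool_pos'][2]+.006))
"
```

```text
[[0.08, -0.063, 0.133], [0.083, 0.034, 0.133], [-0.054, 0.038, 0.133], [-0.058, -0.056, 0.133]] [[0.054, -0.023, -0.006], [0.022, 0.004, -0.006]]
```

In the tool's units: -0.008 m is -1.6, 0.004 m is 0.8.

>>> jog_arm(motion="0.0 0.8 -1.6 10 0 0 0 | 0.0 0.8 -1.6 20 0 0 0 | 0.0 0.8 -1.6 28 0 0 0 | 0.0 0.8 -1.6 32.6 0 0 0 | 0.0 0.8 -1.6 32.6 0 0 0 | 0.25 0.8 -1.6 32.6 0 0 0 | 0.25 0.8 -1.6 32.6 0 0 0 | 0.25 0.8 -1.6 32.6 0 0 0")

```text
clock: 22.95
tool_pos: [0.5471, -0.0549, 0.0222]
eef_rot: [1.0, -0.0, 0.002, 0.0]
contact_force: [-0.1, 0.7, 0.0]
opening: 0.25
finger_force: 0.0
```

>>> jog_arm(motion="0.25 0 0 -10 0 0 0 | 0.25 0 0 -20 0 0 0 | 0.25 0 0 -30 0 0 0 | 0.25 0 0 -40 0 0 0 | 0.25 0 0 -50 0 0 0 | 0.25 0 0 -50 0 0 0")

```text
clock: 23.55
tool_pos: [0.55, -0.0552, 0.2785]
eef_rot: [1.0, -0.0, 0.008, 0.0]
contact_force: [-0.2, -0.3, -0.4]
opening: 0.25
finger_force: 0.0
```

```bash
python3 -c "
from h import *
im=r.snapshot('wrist'); cv2.imwrite('pics/w7.png',im[:,:,::-1])
go([.603,.322,.33],50.4);print(r.get_state()['q'])"
```

```text
shift [ 0.0554 -0.3767 -0.0544] rot [-0.003 -0.01   0.691] q7 -1.39 t 23.6
[-0.12863308  0.5487819   0.23510126  1.76980774 -0.16566345  0.83224215
 -1.3872548 ]
```

View pics/w7.png

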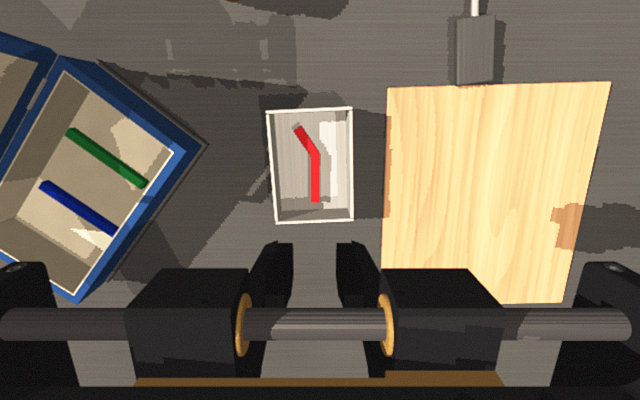

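Red cane lies inside the tub at (310,165), both straight canes flat in the kiln, board empty. Now the lid.

In the tool's units: -0.3767 m is -75.34, -0.0644 m is -12.88.

>>> jog_arm(motion="0.28 11.08 -75.34 -12.88 0 0 0.691 | 0.28 11.08 -75.34 -12.88 0 0 0.691 | 0.28 11.08 -75.34 -12.88 0 0 0.691 | 0.28 11.08 -75.34 -12.88 0 0 0.691 | 0.28 11.08 -75.34 -12.88 0 0 0.691 | 0.28 11.08 -75.34 -12.88 0 0 0.691 | 0.28 11.08 -75.34 -12.88 0 0 0.691 | 0.28 11.08 -75.34 -12.88 0 0 0.691 | 0.28 11.08 -75.34 -12.88 0 0 0.691 | 0.28 11.08 -75.34 -12.88 0 0 0.691")

```text
clock: 24.6
tool_pos: [0.6005, 0.3225, 0.3335]
eef_rot: [0.941, -0.338, -0.001, 0.001]
contact_force: [-0.0, -0.8, -0.2]
opening: 0.275
finger_force: 0.0
```

```bash
python3 -c "
from h import *
im=r.snapshot('wrist'); cv2.imwrite('pics/w8.png',im[:,:,::-1])
go([.609,.3305,.244],50.4);c=cam('wrist');print(proj(c,[[.609+.055*x*-.771,.3305+.055*x*.637,.263] for x in(-1,0,1)]))"
```

```text
shift [ 0.     -0.0129  0.0898] rot [ 0.003 -0.    -0.001] q7 -2.55 t 24.65
[[295.23627737 134.75356319]
 [296.81577096 211.39542731]
 [298.18460598 277.81549209]]
```

View pics/w8.png

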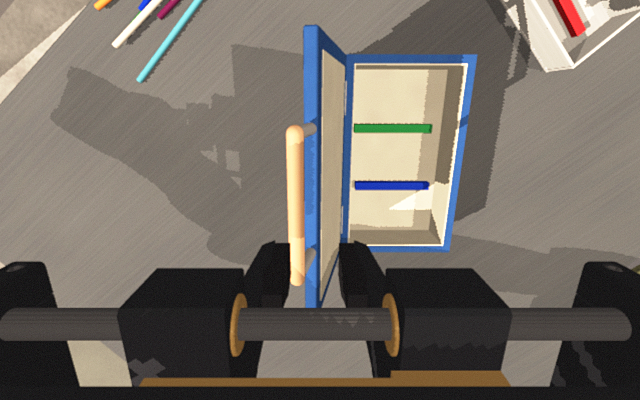

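Lid bar seen at (296,132–282), matching the predicted place; grasp it.

>>> jog_arm(motion="0.28 0 -2.58 8 0 0 0 | 0.28 0 -2.58 14 0 0 0 | 0.28 0 -2.58 17.96 0 0 0 | 0.28 0 -2.58 17.96 0 0 0 | 0.0 0 -2.58 17.96 0 0 0 | 0.0 0 -2.58 17.96 0 0 0 | 0.0 0 -2.58 17.96 0 0 0 | 0.0 0 -2.58 17.96 0 0 0", force=20)

```text
clock: 25.45
tool_pos: [0.6106, 0.3313, 0.2468]
eef_rot: [0.941, -0.339, 0.001, -0.0]
contact_force: [1.1, -2.4, 3.8]
opening: 0.122
finger_force: 20.0
```

In the tool's units: 0.1237 m is 24.74, 0.095 m is 19.

>>> jog_arm(motion="0.0 0 7.08 -1.22 0 0 0 | 0.0 0 13.08 -1.24 0 0 0 | 0.0 0 19 -0.36 0 0 0 | 0.0 0 24.74 1.38 0 0 0 | 0.0 0 24.74 1.38 0 0 0 | 0.0 0 24.74 1.38 0 0 0")

```text
clock: 26.05
tool_pos: [0.5314, 0.237, 0.2397]
eef_rot: [0.941, -0.339, 0.0, -0.0]
contact_force: [-2.2, -2.6, 9.1]
opening: 0.124
finger_force: 20.0
```

In the tool's units: 0.0926 m is 18.52, 0.0739 m is 14.78.

>>> jog_arm(motion="0.0 0 5.4 2.58 0 0 0 | 0.0 0 10.36 5.94 0 0 0 | 0.0 0 14.78 10.02 0 0 0 | 0.0 0 18.52 14.7 0 0 0 | 0.0 0 18.52 14.7 0 0 0 | 0.0 0 18.52 14.7 0 0 0")

```text
clock: 26.65
tool_pos: [0.4731, 0.1667, 0.1651]
eef_rot: [0.941, -0.339, 0.0, -0.0]
contact_force: [-0.5, -1.8, -0.2]
opening: 0.116
finger_force: 19.8
```

>>> jog_arm(motion="0.0 0 3 5.18 0 0 0 | 0.0 0 5.2 10.76 0 0 0 | 0.0 0 6.42 15.82 0 0 0 | 0.0 0 6.86 19.38 0 0 0 | 0.0 0 6.96 20.8 0 0 0 | 0.0 0 6.98 21.4 0 0 0 | 0.0 0 6.98 21.8 0 0 0 | 0.0 0 6.98 21.8 0 0 0")

```text
clock: 27.45
tool_pos: [0.4498, 0.1385, 0.0561]
eef_rot: [0.941, -0.339, -0.0, 0.001]
contact_force: [-2.8, -6.3, -0.7]
opening: 0.109
finger_force: 19.8
```

>>> jog_arm(motion="0.28 0 0 0 0 0 0 | 0.28 0 0 0 0 0 0 | 0.28 0 0 0 0 0 0 | 0.28 0 0 0 0 0 0 | 0.28 0 0 -10 0 0 0 | 0.28 0 0 -20 0 0 0 | 0.28 0 10 -30 0 0 0 | 0.28 10 20 -30 0 0 0 | 0.28 20 20 -30 0 0 0 | 0.28 30 20 -30 0 0 0")

```text
clock: 28.45
tool_pos: [0.4841, -0.0184, 0.2065]
eef_rot: [0.941, -0.339, -0.0, -0.0]
contact_force: [1.6, 0.8, -1.0]
opening: 0.285
finger_force: 0.0
```

>>> jog_arm(motion="0.28 10 0 0 0 0 0 | 0.28 20 0 0 0 0 0 | 0.28 30 0 0 0 0 0 | 0.28 40 0 0 0 0 0 | 0.28 40 0 0 0 0 0")

```text
clock: 28.95
tool_pos: [0.6432, -0.1504, 0.2054]
eef_rot: [0.94, -0.341, 0.004, 0.002]
contact_force: [-0.9, -0.8, -0.3]
opening: 0.277
finger_force: 0.0
```

```bash
python3 -c "
from h import *
a=r.snapshot('scene'); b=r.snapshot('top')
cv2.imwrite('pics/fin.png',cv2.vconcat([cv2.resize(a[90:290,180:480],(600,300)),cv2.resize(b[150:310,160:480],(600,300))])[:,:,::-1])
c=cam('top'); k=big(mask(b,'blue',(160,160,290,295)))[0][:,0]; print(rect(ray(c,k,.082)))"
```

```text
[522.7 224.6 259.1 166.6 -39.6]
```

View pics/fin.png

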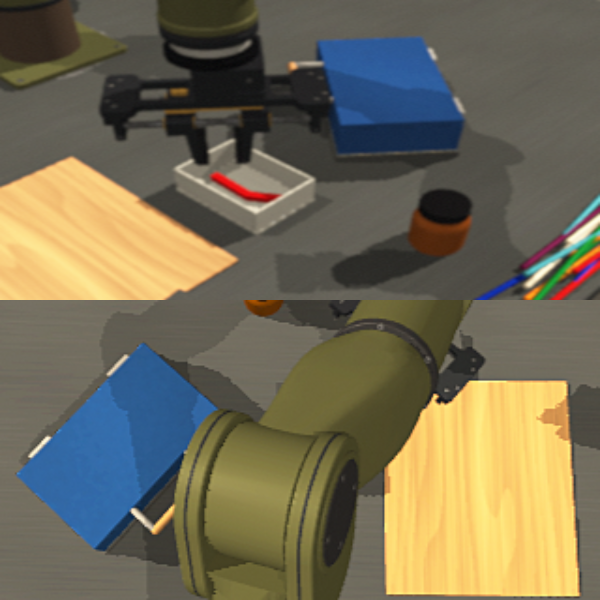

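The lid is shut with the same outline as at the start (522.7, 224.6, 259.1 × 166.6), the red odd cane is in the tub, the board is empty and the jar is untouched.

```bash
python3 -c "
from plant import r
print(r.finish_job())"
```

```text
the job is handed in; nothing more can be done
None
```

The job is handed in: the lid was swung open, both straight canes (blue and green) were laid flat in the kiln, the kinked red cane went into the scrap tub, and the lid is closed again, all in about 29 s of robot time.

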